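# Open the red-covered bay of a terminal box

## Task

Open the red-covered bay of the grey terminal box: with a fingertip press that bay's yellow snap tab fully down, then push the red cover along its rails, off its seat, until it lies wholly on the bare-metal parking ledge beyond. Push the cover, never lift it; leave the green cover, its tab and the other things on the bench as they are.

Things in the scene. Friction and masses are not known exactly. Their poses are not given: they have to be found in the camera images.
- unit: Terminal box 200 x 167 mm, 50 mm high, fixed to the bench (place and turn vary). Origin: on the bench, under the line between seats and ledge, midway between the bays; z up; covers slide off towards its +x. Two equal bays, centre lines at y = +42 mm (left) and -42 mm (right). Grey half (x -95 to 0 mm): the covers' seats. Bare-aluminium half (x 0 to 105 mm): parking ledge.
- bay_left (a point): Left bay, y = +42 mm: centre line at the seat's end (x = 0 of the box), level with the tops of the two rails (z = 40 mm) that run through seat and ledge. The gap between the rails is 50 mm wide, its floor at z = 18 mm. Side walls: 71 mm apart, 50 mm high; over the seat only, 5 mm wide lips (z 46.5 to 50 mm) hold a seated cover down. Back stop x = -82.5 mm, 45 mm high.
- bay_right (a point): The same point of the right bay, y = -42 mm; the bays are alike. The ledge's end stop is at x = 92 mm of the box, 47 mm high.
- red_cover: Loose red plastic cover, about 90 g: plate 78 (x) x 68 (y) x 5 mm with a crosswise push rib, 8 mm thick, 40 mm long, at x = -29 mm, top 25 mm above the underside. Origin: centre of the underside; axes like the box's. Starts seated in either bay, at box x about -40 mm; wholly off the seat from x = 39 mm; against the end stop at 53 mm. Slides with about 1 N when its tab is down, else blocked.
- red_rib (a point): Point on the red cover: middle of the rib's rear face (the face looking to -x of the box), 16 mm above the cover's underside; push there towards +x of the box.
- green_cover: Loose green plastic cover, same shape as the red one, in the other bay. Leave it.
- tab_left (a joint): Yellow snap tab of the left bay (y = +42 mm of the box): 0 = fully up (top 7 mm above the rails, blocks the cover), 0.012 m = fully down (top 5 mm below the rails). It yields to about 4 N straight down and stays where it is pushed; the cover can pass over it from about 0.008. Starts 0 to 0.002.
- tab_right (a joint): Yellow snap tab of the right bay (y = -42 mm of the box); same as the left one.
- tab_left_top (a point): Press point on the left tab's top face, between the black ridges, 26 mm beyond the seat (x = 26 mm of the box); moves with the tab, 47 mm above the bench when up. The tab is 38 (x) x 24 (y) mm, x = 2 to 40 mm of the box.
- tab_right_top (a point): Press point on the right tab, likewise.
- screwdriver: Bystander: screwdriver with blue handle, 190 mm long, lying to the left of the box. Origin near its middle.
- profile: Bystander: slotted aluminium profile offcut 110 x 40 x 40 mm lying to the right of the box. Origin: centre of its underside.
- screw_jar: Bystander: glass jar, 54 mm wide, 75 mm high. Origin: centre of its underside.
- stop_box: Bystander: grey box 70 x 70 mm with a red mushroom button, 69 mm high in all. Origin: centre of its underside.
- bracket: Bystander: steel angle bracket, 50 x 40 mm, 50 mm high. Origin: centre of its underside.
- small_bin: Bystander: green open parts bin 80 x 110 mm, 45 mm high, beyond the ledge's end. Origin: centre of its underside.
Not all that is in view belongs to the job. Of the things that look like the red_cover, the middle-sized one is meant.

How it is judged:
By the outcome, as a careful person would: the job done as asked, in the order asked, and still so for the second after the job is handed in, with the robot touching nothing.
It also fails if it takes over 40 s, if anything falls off the work surface, if the arm or the gripper's body presses on something with over 40 N, if the wrist force passes 120 N, or if a joint passes its speed limit or range.

## Robot

A 6-joint arm with a two-finger parallel gripper is mounted at the origin on the work surface. World frame = base frame: x ahead of the robot, y to its left, z up, the work surface at z = 0. Lengths are in m, angles in rad, forces in N, time in s.
With the tool pointing down it reaches from about 0.425 to 0.95 m from the base axis. Payload 14.7 kg.
Tool frame: the origin (TCP) lies at the centre of the arm's flange, where the gripper is bolted on; the fingertips stand 173 mm ahead of it and the grasp point (between the pads) lies 155 mm ahead of it; z points along the fingers, x is the direction in which the jaws open and shut, and the axes are right-handed (so a half turn about z gives the same grasp; the last joint's range is limited). The gripper opens to 85 mm and grips with 20 to 120 N. Pads are 22 mm wide; open, the fingers measure 114 mm over their backs; the gripper's body (76 mm by 85 mm) begins 54 mm behind the grasp point. The pads swing forward as they close: fully open they stand 13 mm farther back than shut.
Start: joints at [1.237, 0.48, 1.596, -0, 1.065, -0.047], TCP at [0.184, 0.623, 0.405] pointing down, gripper open.
Joint ranges: [-2.75, 2.75], [-0.82, 2.05], [0.23, 2.67], [-1.56, 4.7], [0.09, 2.69], [-2.92, 2.92]. Speed limits (rad/s): [1.89, 1.89, 2.39, 3.01, 3.01, 3.01].

## Interface

Orientations are given as a rotation vector (axis times angle).
In Python, from rig import * gives the robot as it stands.
- The arm moves only by the shell command python3 -m handwheel 'ROWS' [FORCE]. ROWS is JSON, one flat list of numbers, 7 for each row, row after row: the shift along the world's x, y, z in mm, then the turn, a rotation vector about the world's x, y, z in degrees, then the gripper command: -1 is fully open, 1 is shut, values between are in proportion. A call has 1 to 5 rows; each row is the pose to reach, as a shift and turn from the pose commanded when the call began; what a row does not reach only later rows make up. A row lasts 1/12 s, in which the tool goes at most 41.7 mm and 7.16 degrees, less where a joint would pass 70% of its speed; a pose out of reach is approached as far as the arm can. A call with a gripper value outside its range is refused whole. The fingers move at their own pace and stop on an object; FORCE is the grip in N (left out, the last holds). Time passes only in rows, so rows that repeat a pose let the fingers close. It gives the time, the measured TCP pose, the force and the opening at its end, in the units of the state.
- get_obs(): the state, without advancing time (a new reading comes with each control period).
- snapshot(name): name is "scene" or "top" or "wrist"; returns (picture, depth): 480x640x3 uint8, red, green, blue; 480x640 float32, m along the optical axis (not along the pixel's ray), 0 where there is no reading.
- camera_params(name): a dict with "K" (3x3 intrinsics, pixels), "origin" and "orientation" of the camera in the world. Camera axes: x right, y down, z forward; pixel columns grow to the right and rows downward; lengths in m; the calibration is good to about 2 mm. A picture is of the moment at which its call begins: read the wrist's pose just before it. camera_params takes no time and is no camera call; for the wrist camera it gives the pose at the moment of the call.
- job_done(): hands the job in, once; it reports no verdict.
The state is a dict: "t": time; "joints": joint angles; "joint_vel": joint speeds; "joint_torque": joint torques, N m; "position": TCP position; "tcp_rot": TCP orientation; "wrist_force": force on the tool from outside, world axes, zero at the start; "wrist_torque": the same for the moment, N m; "grip_width": opening from 0.0 (shut) to 1.0 (fully open).
Only numpy, scipy, OpenCV 4.12 (cv2) and the standard library are available. Lean on these libraries where they do the work, as an engineer would, in place of code of your own. Each camera call takes 0.05 s, during which the arm holds its last target.

## Working session

There is one attempt and no reset: what is moved stays moved. The work goes in short steps, Python scripts to look and compute and a shell command to move; the robot and the scene stay as the last step left them, time stands still between calls to the robot, and variables do not carry over. Pictures are saved under pics/ and viewed, and the job is handed in when it is done.

```bash
mkdir -p pics; ls; python3 - <<'E'
from rig import *
import cv2
o=get_obs(); print({k:(v if not hasattr(v,'round') else v.round(3)) if not isinstance(v,list) else [round(a,3) for a in v] for k,v in o.items()})
for n in ("scene","top"):
    p,d=snapshot(n); cv2.imwrite(f"pics/{n}0.png",p[:,:,::-1]); 
    import numpy as np; np.save(f"pics/{n}0.npy",d); print(n,camera_params(n))
E
```

```text
pics
{'t': 0.0, 'joints': array([ 1.237,  0.481,  1.597, -0.   ,  1.065, -0.047]), 'joint_vel': array([ 0.   ,  0.   , -0.001, -0.001,  0.   , -0.001]), 'joint_torque': array([-1.0000e-03, -9.5060e+01, -4.3021e+01, -0.0000e+00,  1.2000e-02,
       -0.0000e+00]), 'position': array([0.184, 0.623, 0.404]), 'tcp_rot': array([ 2.516e+00,  1.881e+00, -2.000e-03]), 'wrist_force': array([-0.062,  0.718, -0.455]), 'wrist_torque': array([ 0.008,  0.047, -0.032]), 'grip_width': 0.9964497000073061}
scene {'K': array([[440.51084479,   0.        , 324.3876878 ],
       [  0.        , 440.51084479, 237.10392738],
       [  0.        ,   0.        ,   1.        ]]), 'origin': array([ 1.07572364, -0.4614862 ,  0.57165254]), 'orientation': array([-2.04808578, -0.84245289,  0.46835317])}
top {'K': array([[619.16687308,   0.        , 318.04211696],
       [  0.        , 619.16687308, 239.55422651],
       [  0.        ,   0.        ,   1.        ]]), 'origin': array([0.39048827, 0.05022154, 1.33653674]), 'orientation': array([-2.14198125,  2.13854083, -0.14443024])}
```

View pics/scene0.png

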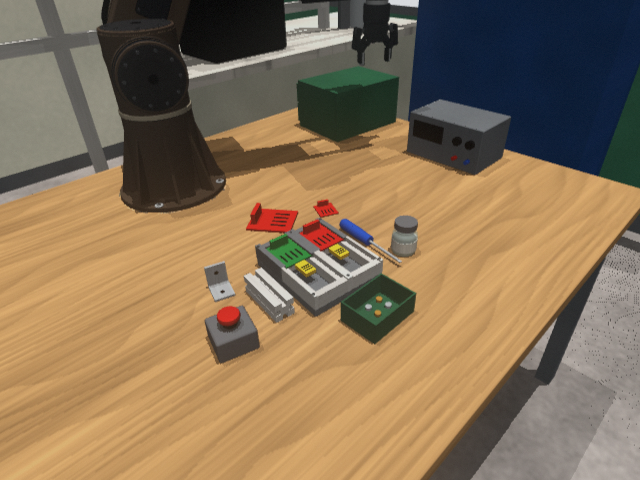

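View pics/top0.png

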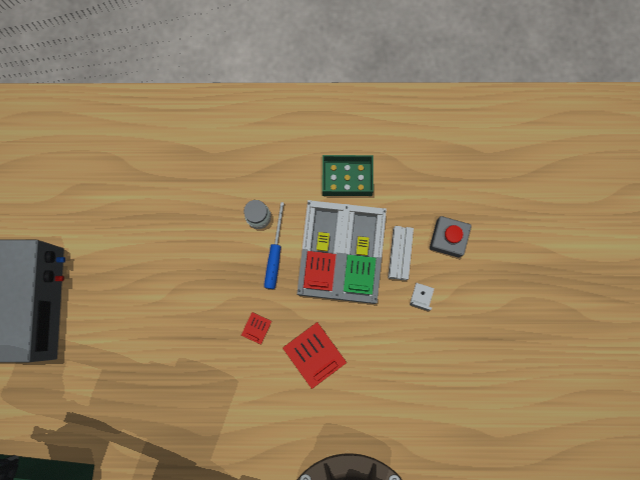

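The red cover is seated in the left bay: top picture about (320,270), with its tab at (323,241). Green is in the right bay, and the larger and smaller red plates are decoys. Next I enlarge the crop.

```bash
python3 - <<'E'
import cv2
p=cv2.imread("pics/top0.png")[190:312,290:400]
cv2.imwrite("pics/c.png",cv2.resize(p,None,fx=4.9,fy=4.9,interpolation=cv2.INTER_CUBIC))
E
```

```text
(no output)
```

View pics/c.png

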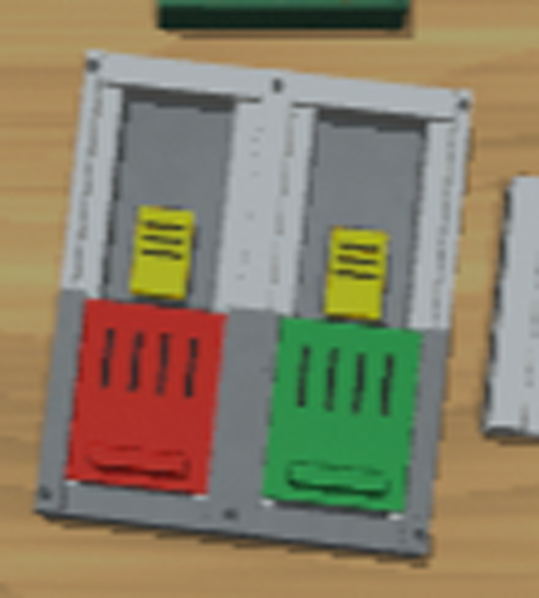

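```bash
cat > h.py <<'E'
from rig import *
import numpy as np, cv2
from scipy.spatial.transform import Rotation as R
def ray(n,u,v,z,c=None):
    c=c or camera_params(n); Rm=R.from_rotvec(c['orientation']).as_matrix()
    d=Rm@np.linalg.inv(c['K'])@np.array([u,v,1.]); o=c['origin']
    return o+d*(z-o[2])/d[2]
def proj(n,P,c=None):
    c=c or camera_params(n); Rm=R.from_rotvec(c['orientation']).as_matrix()
    q=c['K']@(Rm.T@(np.asarray(P)-c['origin'])); return q[:2]/q[2]
E
python3 - <<'E'
from h import *
def c(x,y,z): 
    return ray("top",290+(x+.5)/4.9-.5,190+(y+.5)/4.9-.5,z)
pts={'FL':(88,52,.048),'FR':(470,92,.048),'SL':(61,290,.05),'SR':(447,330,.05),'NL':(38,512,.05),'NR':(428,553,.05),'tabL':(163,239,.047),'tabR':(358,262,.047)}
P={k:c(*v) for k,v in pts.items()}
for k,v in P.items(): print(k,v.round(4))
# fit rigid 2D
loc={'FL':(.105,.0835),'FR':(.105,-.0835),'SL':(0,.0835),'SR':(0,-.0835),'NL':(-.095,.0835),'NR':(-.095,-.0835)}
A=np.array([loc[k] for k in loc]);B=np.array([P[k][:2] for k in loc])
Rr,t=None,None
a=A-A.mean(0);b=B-B.mean(0);U,S,V=np.linalg.svd(a.T@b);Rm=V.T@U.T
t=B.mean(0)-Rm@A.mean(0);print('yaw',np.degrees(np.arctan2(Rm[1,0],Rm[0,0])),t,'res mm',((B-(A@Rm.T+t))*1000).round(1).tolist())
for n,l in {'tabL':(.026,.042),'bayL':(0,.042)}.items(): print(n,Rm@l+t)
for k in('tabL','tabR'): print(k,Rm.T@(P[k][:2]-t))
# scene check
p=cv2.imread("pics/scene0.png")
for l,z in [((.105,.0835),.05),((.105,-.0835),.05),((-.095,-.0835),.05),((-.095,.0835),.05),((.026,.042),.047),((-.04,.042),.045)]:
    u=proj("scene",[*(Rm@l+t),z]);print(l,u.round(1));cv2.circle(p,tuple(int(round(x*8)) for x in u),8,(255,0,255),-1,shift=3)
cv2.imwrite("pics/s1.png",cv2.resize(p[190:340,230:430],None,fx=4,fy=4,interpolation=cv2.INTER_CUBIC))
E
```

```text
FL [0.6646 0.0877 0.048 ]
FR [ 0.647  -0.0775  0.048 ]
SL [0.5603 0.0986 0.05  ]
SR [ 0.5432 -0.0661  0.05  ]
NL [0.4655 0.1078 0.05  ]
NR [ 0.4485 -0.0569  0.05  ]
tabL [0.5828 0.055  0.047 ]
tabR [ 0.5729 -0.0286  0.047 ]
yaw -5.905756841525611 [0.5515109  0.01593367] res mm [[0.0, -0.5], [-0.4, 0.4], [0.2, -0.3], [0.3, 1.0], [-0.1, -1.0], [0.1, 0.4]]
tabL [0.58169439 0.05503555]
bayL [0.55583238 0.05771076]
tabL [0.02709664 0.04212046]
tabR [ 0.02584491 -0.04210905]
(0.105, 0.0835) [382.4 258.4]
(0.105, -0.0835) [314.2 296. ]
(-0.095, -0.0835) [254.4 245.1]
(-0.095, 0.0835) [318.7 216.8]
(0.026, 0.042) [339.7 249.5]
(-0.04, 0.042) [319.4 236.1]
```

View pics/s1.png

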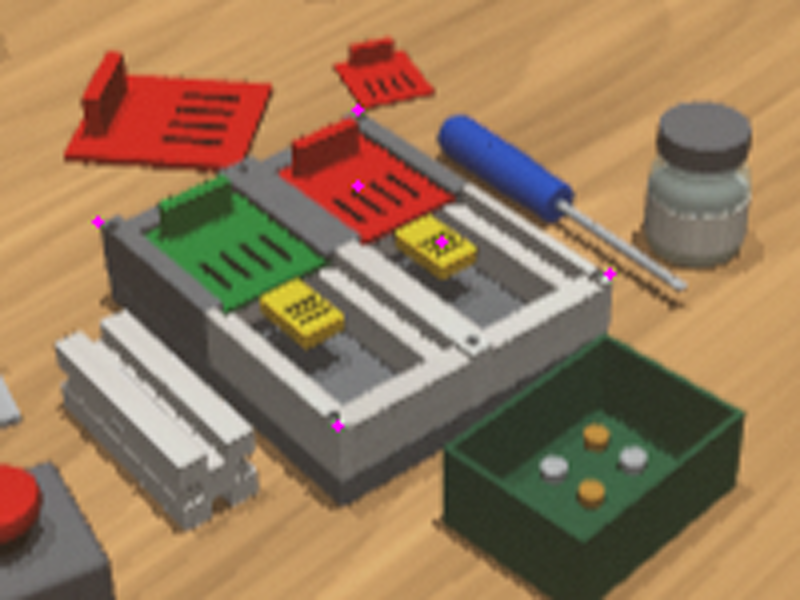

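The box fit agrees to within 1 mm and both views match: origin about (0.5515, 0.0159), yaw −5.9°. The left press point should be at (0.5817, 0.0550). The plan is to shut the gripper, turn it +10.5° so the jaws lie along box y, and go over the tab.

```bash
python3 -m handwheel '[23,-45,0,0,0,2,1, 46,-89,0,0,0,4,1, 70,-134,0,0,0,6,1, 93,-178,0,0,0,8,1, 116,-208,0,0,0,10.5,1]' 40
```

```text
t: 0.52
position: [0.2835, 0.4386, 0.4044]
tcp_rot: [2.331, 2.106, -0.001]
wrist_force: [2.1, 0.5, 0.1]
grip_width: 0.297
```

```bash
python3 -m handwheel '[25,-32,0,0,0,0,1, 50,-64,0,0,0,0,1, 75,-96,0,0,0,0,1, 100,-128,0,0,0,0,1, 125,-160,0,0,0,0,1]'
python3 -m handwheel '[25,-32,0,0,0,0,1, 50,-64,0,0,0,0,1, 75,-96,0,0,0,0,1, 100,-128,0,0,0,0,1, 100,-128,0,0,0,0,1]'
python3 -m handwheel '[0,0,0,0,0,0,1, 0,0,0,0,0,0,1]'
python3 - <<'E'
from h import *
o=get_obs();M=R.from_rotvec(o['tcp_rot']).as_matrix();print(o['position'],M.round(4),np.degrees(np.arctan2(M[1,0],M[0,0])))
E
```

```text
t: 0.93
position: [0.4093, 0.2789, 0.4047]
tcp_rot: [-2.333, -2.104, 0.0]
wrist_force: [1.2, 1.1, -0.2]
grip_width: 0.002
t: 1.35
position: [0.5121, 0.148, 0.4046]
tcp_rot: [2.336, 2.098, 0.001]
wrist_force: [-1.0, -1.1, -0.6]
grip_width: 0.001
t: 1.52
position: [0.5083, 0.1525, 0.4043]
tcp_rot: [-2.334, -2.102, 0.001]
wrist_force: [-0.9, 0.1, -0.7]
grip_width: -0.004
[0.50829718 0.15254679 0.40432988] [[ 1.045e-01  9.945e-01 -1.000e-03]
 [ 9.945e-01 -1.045e-01 -0.000e+00]
 [-1.000e-04 -1.000e-03 -1.000e+00]] 84.00436009574871
```

```bash
python3 -m handwheel '[25,-32,0,0,0,0,1, 50,-65,-10,0,0,0,1, 73.4,-97.5,-40,0,0,0,1, 73.4,-97.5,-80,0,0,0,1, 73.4,-97.5,-120,0,0,0,1]'
python3 -m handwheel '[0,0,0,0,0,0,1, 0,0,0,0,0,0,1, 0,0,0,0,0,0,1]'
python3 - <<'E'
from h import *
print(get_obs()['position'])
for n in ("wrist","scene"):
    p,d=snapshot(n)
    if n=="scene": p=cv2.resize(p[170:340,230:430],None,fx=3.5,fy=3.5,interpolation=cv2.INTER_CUBIC)
    cv2.imwrite(f"pics/{n}1.png",p[:,:,::-1])
E
```

```text
t: 1.93
position: [0.5831, 0.0549, 0.2871]
tcp_rot: [2.332, 2.102, 0.004]
wrist_force: [0.2, 1.3, -0.9]
grip_width: 0.002
t: 2.18
position: [0.5821, 0.0565, 0.2892]
tcp_rot: [2.331, 2.105, 0.001]
wrist_force: [0.4, 0.3, 0.4]
grip_width: 0.003
[0.58210741 0.05647481 0.28916401]
```

View pics/wrist1.png

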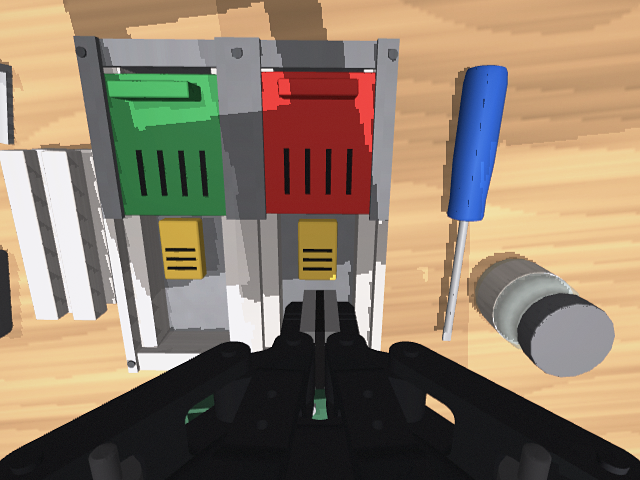

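View pics/scene1.png

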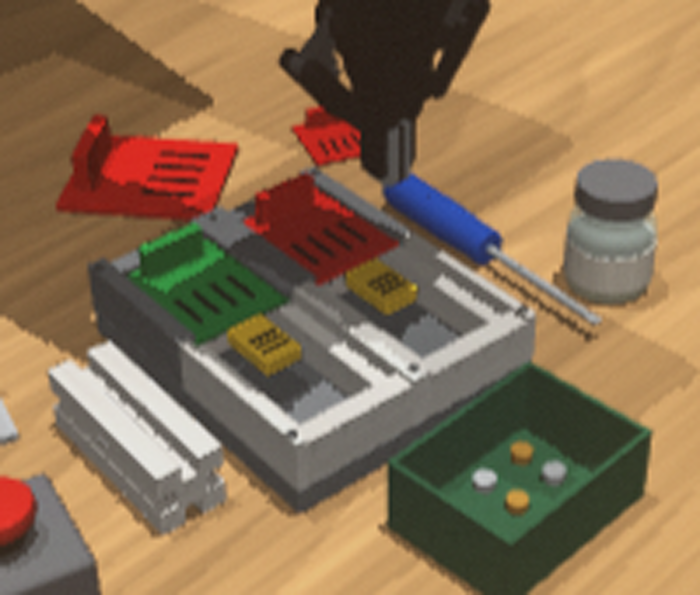

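The wrist view shows the left tab's ridges around (317,263), and the shut fingers are in line with the tab. I cross-check that pixel against the fit.

```bash
python3 - <<'E'
from h import *
w=camera_params("wrist")
for u,v,z in [(317,263,.047),(317,220,.047),(317,279,.047),(318,80,.065),(181,263,.047)]:
    P=ray("wrist",u,v,z,w); a=np.radians(-5.906);Rm=np.array([[np.cos(a),-np.sin(a)],[np.sin(a),np.cos(a)]])
    print(u,v,P.round(4),(Rm.T@(P[:2]-[.5515,.0159])*1000).round(1))
for i in range(3): print(get_obs()['position'])
E
```

```text
317 263 [0.5869 0.054  0.047 ] [31.3 41.5]
317 220 [0.5599 0.0568 0.047 ] [ 4.1 41.5]
317 279 [0.5975 0.0529 0.047 ] [41.9 41.5]
318 80 [0.486  0.0651 0.065 ] [-70.2  42.2]
181 263 [ 0.5784 -0.0295  0.047 ] [ 31.4 -42.4]
[0.58258219 0.0562453  0.29012289]
[0.58258219 0.0562453  0.29012289]
[0.58258219 0.0562453  0.29012289]
```

```bash
python3 -m handwheel '[0,-1,-30,0,0,0,1, 0,-1,-55,0,0,0,1, 0,-1,-65,0,0,0,1, 0,-1,-68,0,0,0,1, 0,-1,-68,0,0,0,1]'
python3 -m handwheel '[0,0,-3,0,0,0,1, 0,0,-5,0,0,0,1, 0,0,-7,0,0,0,1, 0,0,-7,0,0,0,1]'
```

```text
t: 2.7
position: [0.5822, 0.0545, 0.2202]
tcp_rot: [2.333, 2.104, 0.001]
wrist_force: [-0.5, 0.1, 0.0]
grip_width: -0.0
t: 3.03
position: [0.5825, 0.0543, 0.213]
tcp_rot: [2.333, 2.103, 0.002]
wrist_force: [1.2, 0.6, 3.9]
grip_width: 0.001
```

Contact at about 4 N, tip at z ≈ 40 mm. Continuing in small steps to the end of travel.

```bash
python3 -m handwheel '[0,0,-1.5,0,0,0,1, 0,0,-3,0,0,0,1, 0,0,-4,0,0,0,1, 0,0,-4,0,0,0,1]'
python3 -m handwheel '[0,0,-1,0,0,0,1, 0,0,-1,0,0,0,1]'
python3 -m handwheel '[0,0,-1,0,0,0,1, 0,0,-1,0,0,0,1]'
```

```text
t: 3.37
position: [0.5822, 0.0542, 0.2084]
tcp_rot: [2.333, 2.103, 0.001]
wrist_force: [2.7, -0.1, 3.6]
grip_width: 0.002
t: 3.53
position: [0.5822, 0.0542, 0.208]
tcp_rot: [2.333, 2.103, 0.001]
wrist_force: [-0.9, 0.1, 17.5]
grip_width: 0.004
t: 3.7
position: [0.5822, 0.0542, 0.2077]
tcp_rot: [2.333, 2.103, 0.001]
wrist_force: [-5.2, 0.6, 30.9]
grip_width: 0.004
```

The tab bottomed at tip z ≈ 35 mm with 31 N. Now I lift and move behind the rib.

```bash
python3 -m handwheel '[0,0,15,0,0,0,1, 0,0,40,0,0,0,1, 0,0,70,0,0,0,1, -35,3.8,70,0,0,0,1, -70,7.6,70,0,0,0,1]'
python3 -m handwheel '[-30,3,0,0,0,0,1, -55,6,0,0,0,0,1, -55,6,0,0,0,0,1, -55,6,0,0,0,0,1]'
python3 - <<'E'
from h import *
o=get_obs();print(o['position'],o['wrist_force'])
for n in ("wrist","scene"):
    p,d=snapshot(n)
    if n=="scene": p=cv2.resize(p[170:340,230:430],None,fx=3.5,fy=3.5,interpolation=cv2.INTER_CUBIC)
    cv2.imwrite(f"pics/{n}2.png",p[:,:,::-1])
E
```

```text
t: 4.12
position: [0.5123, 0.0617, 0.2775]
tcp_rot: [2.332, 2.101, 0.004]
wrist_force: [-1.7, -0.0, -0.6]
grip_width: -0.002
t: 4.45
position: [0.4557, 0.0679, 0.2763]
tcp_rot: [-2.332, -2.103, 0.002]
wrist_force: [1.3, 0.6, 0.1]
grip_width: 0.001
[0.45565319 0.06786464 0.27629597] [1.32164704 0.61008825 0.09248613]
```

View pics/wrist2.png

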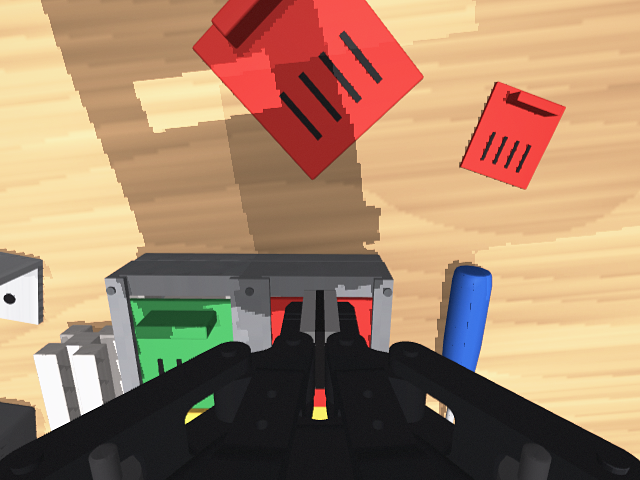

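View pics/scene2.png

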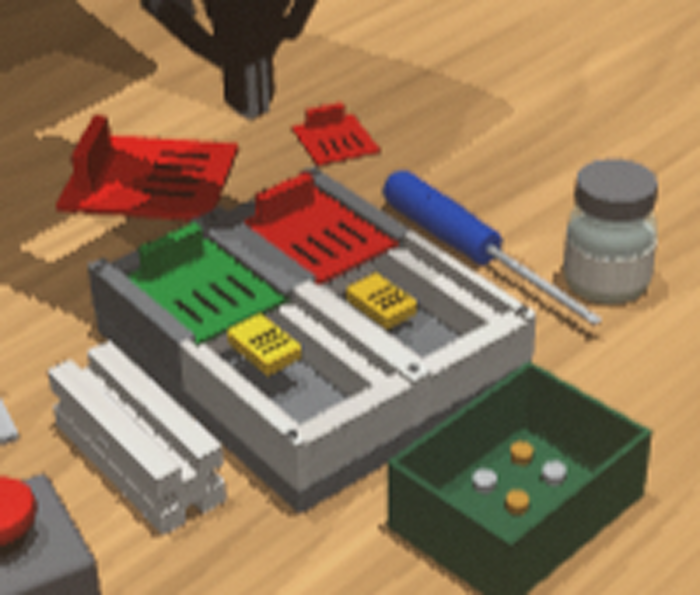

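The red bay's tab is now visibly down (scene crop, (382,300)), while the green bay's tab is still up. Next I descend behind the rib to tip z ≈ 54.5 mm.

```bash
python3 -m handwheel '[0,0,-25,0,0,0,1, 0,0,-42,0,0,0,1, 0,0,-49,0,0,0,1, 0,0,-49,0,0,0,1, 0,0,-49,0,0,0,1]'
python3 - <<'E'
from h import *
o=get_obs();print(o['position'],o['wrist_force'])
p,d=snapshot("scene")
cv2.imwrite(f"pics/s3.png",cv2.resize(p[170:340,230:430],None,fx=3.5,fy=3.5,interpolation=cv2.INTER_CUBIC)[:,:,::-1])
E
```

```text
t: 4.97
position: [0.4574, 0.0677, 0.2273]
tcp_rot: [-2.333, -2.103, 0.001]
wrist_force: [-0.1, 0.5, 0.6]
grip_width: -0.0
[0.45739774 0.06774499 0.22725711] [-0.144733    0.53305757  0.64343066]
```

View pics/s3.png

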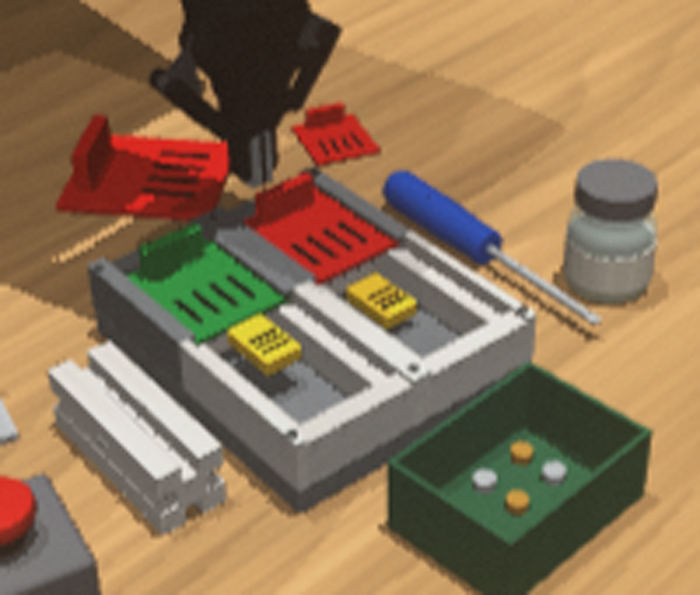

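The fingertips are behind the rib and clear of it. Pushing gently along (0.995, −0.103).

```bash
python3 -m handwheel '[6,-0.6,0,0,0,0,1, 12,-1.2,0,0,0,0,1, 17,-1.8,0,0,0,0,1, 22,-2.3,0,0,0,0,1, 27,-2.8,0,0,0,0,1]'
python3 -m handwheel '[5,-0.5,0,0,0,0,1, 10,-1,0,0,0,0,1, 15,-1.5,0,0,0,0,1, 20,-2.1,0,0,0,0,1, 25,-2.6,0,0,0,0,1]'
python3 - <<'E'
from h import *
o=get_obs();print(o['position'],o['wrist_force'])
p,d=snapshot("scene")
cv2.imwrite(f"pics/s4.png",cv2.resize(p[170:340,230:430],None,fx=3.5,fy=3.5,interpolation=cv2.INTER_CUBIC)[:,:,::-1])
E
```

```text
t: 5.43
position: [0.4846, 0.0649, 0.2277]
tcp_rot: [2.333, 2.103, 0.001]
wrist_force: [-1.0, -0.3, 0.2]
grip_width: 0.002
t: 5.85
position: [0.5094, 0.0624, 0.2273]
tcp_rot: [-2.333, -2.103, 0.0]
wrist_force: [-1.0, 0.7, 0.5]
grip_width: 0.0
[0.50940719 0.06235876 0.22734062] [-1.02699145  0.66058271  0.52298987]
```

View pics/s4.png

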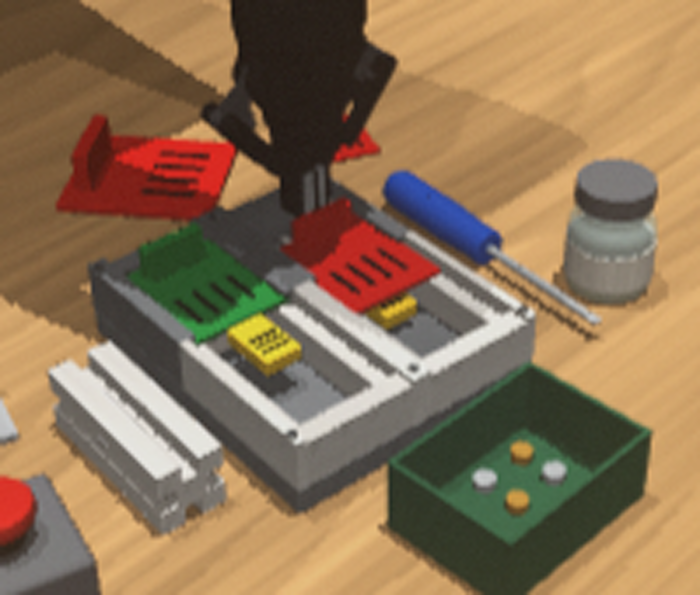

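```bash
python3 -m handwheel '[5,-0.5,0,0,0,0,1, 10,-1,0,0,0,0,1, 15,-1.5,0,0,0,0,1, 20,-2.1,0,0,0,0,1, 24,-2.5,0,0,0,0,1]'
python3 -m handwheel '[5,-0.5,0,0,0,0,1, 10,-1,0,0,0,0,1, 14,-1.4,0,0,0,0,1, 17,-1.8,0,0,0,0,1, 17,-1.8,0,0,0,0,1]'
python3 - <<'E'
from h import *
o=get_obs();print(o['position'],o['wrist_force'])
p,d=snapshot("scene")
cv2.imwrite(f"pics/s5.png",cv2.resize(p[200:320,270:400],None,fx=5,fy=5,interpolation=cv2.INTER_CUBIC)[:,:,::-1])
t=np.array([.5515,.0159]);a=np.radians(-5.906);Rm=np.array([[np.cos(a),-np.sin(a)],[np.sin(a),np.cos(a)]])
print((Rm.T@(o['position'][:2]-t)*1e3).round(1))
for X in (30,35,40,46):
  print(X,[((proj("scene",[*(Rm@[(X+39)/1e3,(42+s)/1e3]+t),.045])-[270,200])*5).round() for s in(34,-34)])
E
```

```text
t: 6.32
position: [0.5336, 0.0599, 0.2274]
tcp_rot: [2.333, 2.103, 0.0]
wrist_force: [-0.5, -0.4, 0.5]
grip_width: 0.002
t: 6.73
position: [0.5506, 0.0581, 0.2274]
tcp_rot: [2.333, 2.103, 0.001]
wrist_force: [-0.2, 0.0, -0.1]
grip_width: -0.001
[0.55062722 0.05805025 0.22741916] [-0.21361631  0.00694849 -0.08407699]
[-5.2 41.8]
30 [array([484., 267.]), array([353., 336.])]
35 [array([492., 273.]), array([362., 343.])]
40 [array([501., 279.]), array([371., 349.])]
46 [array([512., 286.]), array([381., 357.])]
```

View pics/s5.png

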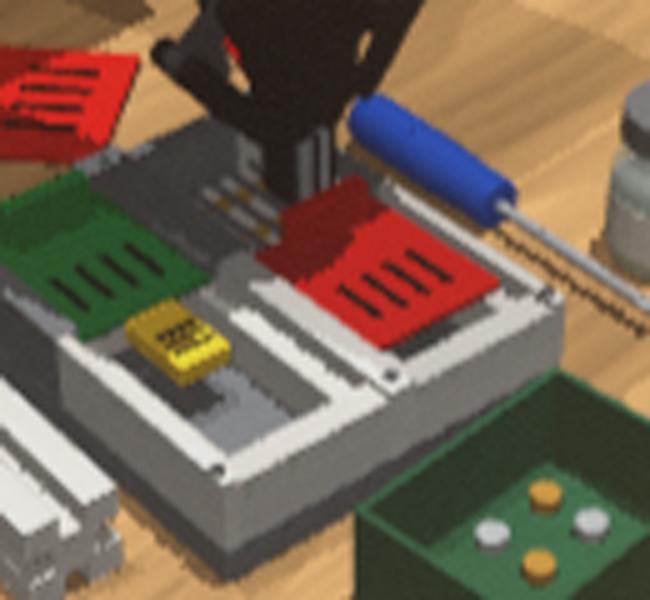

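The cover's front corners at (499,283) and (383,349) put it at box x ≈ 39–40, just off the seat. Another 8 mm takes it to about 47 (end stop at 53).

```bash
python3 -m handwheel '[3,-0.3,0,0,0,0,1, 6,-0.6,0,0,0,0,1, 8,-0.8,0,0,0,0,1, 8,-0.8,0,0,0,0,1, 8,-0.8,0,0,0,0,1]'
python3 -m handwheel '[-4,0.4,0,0,0,0,1, -8,0.8,0,0,0,0,1, -12,1.2,0,0,0,0,1, -12,1.2,30,0,0,0,1, -12,1.2,70,0,0,0,1]'
python3 -m handwheel '[-40,4,10,0,0,0,1, -70,7,20,0,0,0,1, -70,7,50,0,0,0,1, -70,7,80,0,0,0,1, -70,7,80,0,0,0,1]'
python3 - <<'E'
from h import *
o=get_obs();print(o['position'],o['wrist_force'])
for n,(a,b,c,d_) in {"scene":(200,320,270,400),"top":(190,312,290,400)}.items():
    p,d=snapshot(n); cv2.imwrite(f"pics/{n}6f.png",p[:,:,::-1])
    cv2.imwrite(f"pics/{n}6.png",cv2.resize(p[a:b,c:d_],None,fx=4.9,fy=4.9,interpolation=cv2.INTER_CUBIC)[:,:,::-1])
    if n=="scene":
        t=np.array([.5515,.0159]);a=np.radians(-5.906);Rm=np.array([[np.cos(a),-np.sin(a)],[np.sin(a),np.cos(a)]])
        for X in (36,40,44,48,52):
          print(X,[((proj("scene",[*(Rm@[(X+39)/1e3,(42+s)/1e3]+t),.045])-[270,200])*4.9).round() for s in(34,-34)])
E
```

```text
t: 7.2
position: [0.5581, 0.0573, 0.2274]
tcp_rot: [2.333, 2.103, 0.0]
wrist_force: [0.5, -0.0, -0.7]
grip_width: -0.003
t: 7.62
position: [0.544, 0.0585, 0.2955]
tcp_rot: [-2.33, -2.101, 0.008]
wrist_force: [1.3, -0.0, 0.1]
grip_width: 0.003
t: 8.03
position: [0.4763, 0.0658, 0.3821]
tcp_rot: [2.33, 2.101, 0.008]
wrist_force: [2.6, -0.3, 0.8]
grip_width: 0.002
[0.47628531 0.06577736 0.38208159] [ 2.6268811  -0.32827936  0.81208855]
36 [array([484., 269.]), array([356., 337.])]
40 [array([491., 273.]), array([363., 342.])]
44 [array([498., 278.]), array([370., 347.])]
48 [array([505., 283.]), array([377., 352.])]
52 [array([512., 287.]), array([384., 357.])]
```

View pics/scene6.png

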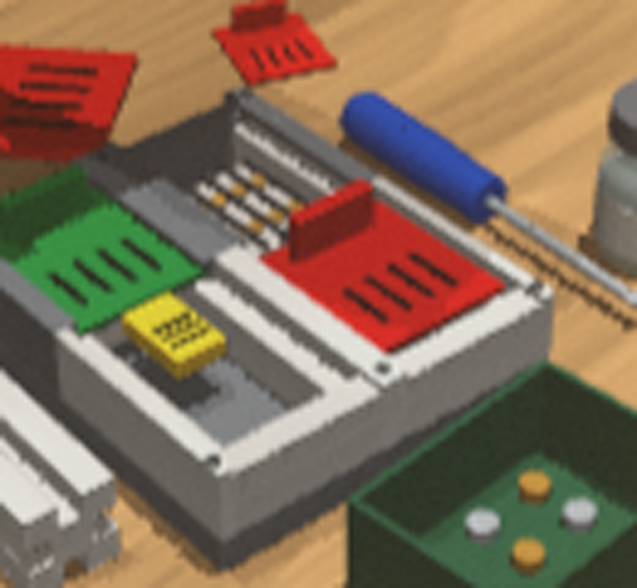

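View pics/top6f.png

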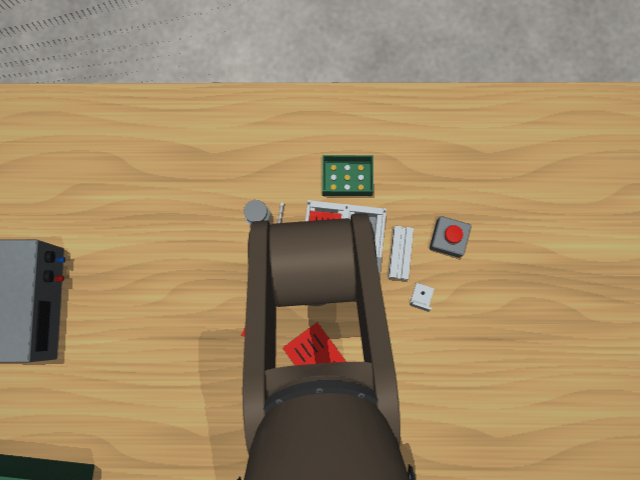

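```bash
python3 - <<'E'
from h import *
p,d=snapshot("wrist"); cv2.imwrite(f"pics/w7.png",p[:,:,::-1])
E
```

```text
(no output)
```

View pics/w7.png

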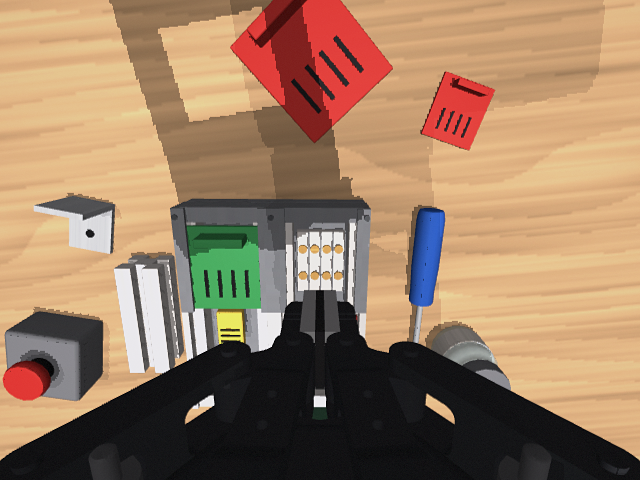

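The fingers hide the cover here, so I take one clear look from farther forward.

```bash
python3 -m handwheel '[35,-3.6,10,0,0,0,1, 70,-7.2,10,0,0,0,1, 105,-10.8,10,0,0,0,1, 140,-14,10,0,0,0,1, 140,-14,10,0,0,0,1]'
python3 -m handwheel '[0,0,0,0,0,0,1, 0,0,0,0,0,0,1, 0,0,0,0,0,0,1]'
python3 - <<'E'
from h import *
w=camera_params("wrist");p,d=snapshot("wrist"); cv2.imwrite(f"pics/w8.png",p[:,:,::-1])
import pickle;pickle.dump(w,open("w8.pkl","wb"));np.save("w8.npy",d)
E
```

```text
t: 8.6
position: [0.6207, 0.0508, 0.3856]
tcp_rot: [2.333, 2.102, 0.002]
wrist_force: [-2.4, 0.6, -0.8]
grip_width: 0.003
t: 8.85
position: [0.6148, 0.0516, 0.3864]
tcp_rot: [-2.332, -2.103, 0.003]
wrist_force: [-0.5, -0.0, 0.0]
grip_width: 0.002
```

View pics/w8.png

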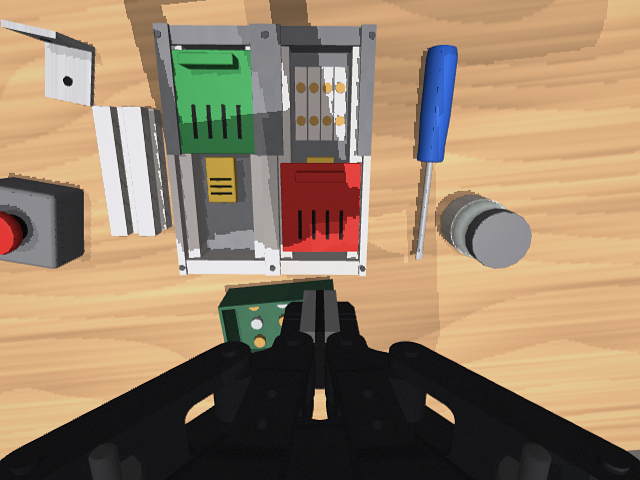

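```bash
python3 - <<'E'
from h import *
import pickle;w=pickle.load(open("w8.pkl","rb"))
t=np.array([.5515,.0159]);a=np.radians(-5.906);Rm=np.array([[np.cos(a),-np.sin(a)],[np.sin(a),np.cos(a)]])
for n,u,v,z in [('rear L',361,163,.045),('rear R',282,163,.045),('front L',360,251,.045),('front R',281,252,.045),('seam R',268,154.5,.05),('seam L',368,155,.05),('end of box',321,274,.047)]:
    P=ray("wrist",u,v,z,w);print(n,(Rm.T@(P[:2]-t)*1e3).round(1))
E
python3 -c "
import cv2;p=cv2.imread('pics/w8.png')[130:290,240:390];cv2.imwrite('pics/w8c.png',cv2.resize(p,None,fx=3.75,fy=3.75,interpolation=cv2.INTER_CUBIC))"
```

```text
rear L [ 8.6 76.1]
rear R [ 8.6 10.2]
front L [85.6 77.7]
front R [86.6  7. ]
seam R [ 1.5 -0.6]
seam L [ 1.9 81.1]
end of box [106.8  42.8]
```

View pics/w8c.png

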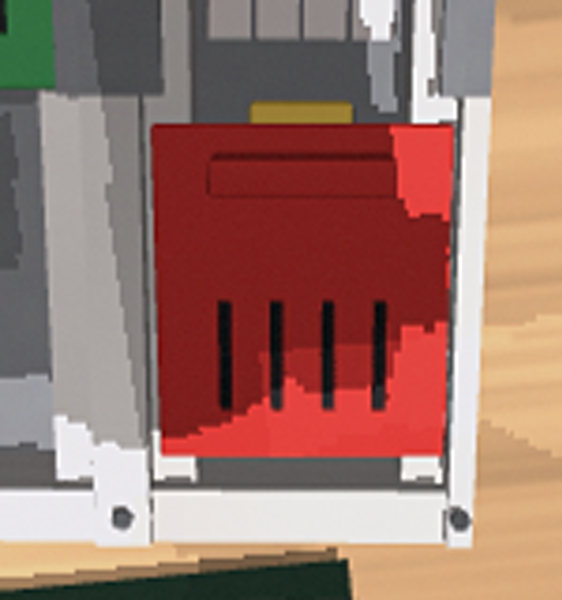

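The cover's rear edge is about 7 mm past the seam, its front about 6 mm short of the end stop, and it lies square in the rails. The robot is clear, so I hand in.

```bash
python3 -c "
from rig import *
print(get_obs()['wrist_force']); print(job_done())"
```

```text
[0.5076275  0.06497637 0.69236694]
the job is handed in; nothing more can be done
None
```

The red cover is off its seat and wholly on the parking ledge. I handed the job in at about 9 s of the 40 s allowed; it gives no verdict.

- **Tab:** I pressed the left bay's yellow tab with the shut fingertips until it bottomed. The tips stopped at about 35 mm with 31 N on the wrist, and the tab stayed down in later pictures.
- **Cover:** I pushed the red cover by its rib along the rails with about 1 N, never lifting it, then backed off and raised the arm.
- **Last checks:** In the wrist picture the cover's centre is at box x ≈ 46–47 mm (39 mm needed, end stop at 53 mm). Its rear edge is about 7 mm past the seam and it lies square in the rails. The robot was touching nothing, with under 1 N at the wrist.
- **Other things:** The green cover and its tab look unmoved, and so do the bench things in view. I compared the pictures by eye and did not measure each one.
- **Disagreement:** The wrist camera put box points about 2 mm farther in x than the fit from the top camera. That is within the stated calibration and made no difference to the result.

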